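Put four mixed-up patty stamps back in their own colour stands

ROBOT

A 7-joint arm with a two-finger parallel gripper is mounted at the origin on the work surface. World frame = base frame: x ahead of the robot, y to its left, z up, the work surface at z = 0. Lengths are in mm, angles in rad, forces in N, time in s.
With the tool pointing down it reaches from about 400 to 900 mm from the base axis. Payload 5.6 kg.
Tool frame: the origin (TCP) lies midway between the tips of the shut fingers; the grasp point (between the pads) lies 19 mm behind it; z points along the fingers, y is the line along which they close (so a half turn about z gives the same grasp; the last joint's range is limited). The gripper opens to 92 mm and grips with 3 to 60 N. Pads are 20 mm wide; open, the fingers measure 128 mm over their backs; the gripper's body (75 mm by 189 mm) begins 69 mm behind the grasp point.
Start: joints at [1.237, 0.468, -0.012, 1.603, 0.006, 1.071, -0.056], TCP at [186.324, -622.731, 179.492] pointing down, gripper open.
Joint ranges: [-2.53, 2.53], [-0.31, 2.02], [-1.57, 1.55], [0.28, 2.44], [-1.29, 4.43], [0.15, 1.84], [-2.92, 2.92]. Speed limits (rad/s): [2.57, 2.57, 3.14, 3.14, 3.14, 3.14, 3.14].

INTERFACE

Orientations are given as a rotation vector (axis times angle).
In Python, from cell import robot, grip, kin, viewer gives the robot as it stands. Calls block until the motion is done:
- robot.movep(position, orientation): joint-space move of the TCP to a pose.
- robot.servo_line(position, feed=150, rotation=None): straight line of the TCP; rotation=None keeps the orientation; feed is the mean speed in mm/s.
- robot.goto_joints(angles): joint-space move.
- grip(opening, newtons=None): opening from 0.0 (shut) to 1.0 (fully open); newtons is the grip in N (None keeps the last); returns when the fingers have stopped.
- robot.hold(seconds).
- kin.ik(position, orientation): joint angles nearest the present ones, or None.
- robot.observe(): the state.
- viewer.read_camera(name): name is "scene" or "top" or "wrist"; returns the picture (400x640x3 uint8, red, green, blue); there is no depth.
- viewer.camera_info(name): a dict with "camera_matrix" (3x3 intrinsics, pixels), "R" (3x3) and "t" (3): a world point X has camera coordinates R X + t. Camera axes: x right, y down, z forward; pixel columns grow to the right and rows downward; lengths in mm; the calibration is good to about 2 mm. A picture is of the moment at which its call begins: read the wrist's pose just before it. camera_info takes no time and is no camera call; for the wrist camera it gives the pose at the moment of the call.
A pose or a line that the arm cannot do raises robot.IKError and nothing moves.
- robot.job_done(): hands the job in; it is judged then, once.
Trained networks look in the newest picture that a camera, given by its name, has taken for a name from the list of things; names that differ only in an ending like _2 or _b are one class to them, and where a whole thing is asked for, a point or a joint stands for the part that bears it (a point fixed in the world has none). Each returns a list of dicts, best first, with "confidence" (0 to 1); they miss things now and then, are a little off and sometimes report something else, mostly with a low value. They report only what shows in the picture. A call takes as long as a camera call. They do not tell look-alikes from the thing itself.
- viewer.silhouettes(name, camera): "mask" (400x640 bool, what is visible of it).
- viewer.pinpoint(name, camera): "at" ([x, y, z] in mm, in the coordinates of the camera as it stood for that picture, good to about 4 mm: a listed point, or the origin of a listed thing).
The state is a dict: "t": time; "joints": joint angles; "joint_velocities": joint speeds; "joint_torque": joint torques, N m; "tcp_pos": TCP position; "tcp_rot": TCP orientation; "contact_force": force on the tool from outside, world axes, zero at the start; "wrist_torque": the same for the moment, N m; "grip_width": opening from 0.0 (shut) to 1.0 (fully open); "grip_force": force on a finger pad.
Only numpy, scipy, OpenCV 4.12 (cv2) and the standard library are available. Lean on these libraries where they do the work, as an engineer would, in place of code of your own. Each camera call takes 0.05 s, during which the arm holds its last target. There are 200 camera calls.

TASK

After washing, the four hand patty stamps were put back in the wrong stands. Rearrange them so that each stands upright, down inside the stand of its knob's colour; the empty white stand is free for setting one aside and must be empty again at the end. Do not tip a stamp over, and leave the seasoning shaker standing where it is.

Things in the scene. Friction and masses are not known exactly. Their poses are not given: they have to be found in the camera images.
- stamp_red: hand patty stamp with a red knob, standing upright: white round disc 66 mm across and 22 mm thick at the bottom, steel stem 22 mm across, cylindrical red knob 36 mm across from 58 to 92 mm above the underside (grip it there, from above, any yaw); 150 to 310 g. Origin: centre of its underside; z up along the stem. At the start it stands in a coloured stand that is not its own.
- stamp_blue: hand patty stamp with a blue knob, standing upright: white round disc 66 mm across and 22 mm thick at the bottom, steel stem 22 mm across, cylindrical blue knob 36 mm across from 58 to 92 mm above the underside (grip it there, from above, any yaw); 150 to 310 g. Origin: centre of its underside; z up along the stem. At the start it stands in a coloured stand that is not its own.
- stamp_yellow: hand patty stamp with a yellow knob, standing upright: white round disc 66 mm across and 22 mm thick at the bottom, steel stem 22 mm across, cylindrical yellow knob 36 mm across from 58 to 92 mm above the underside (grip it there, from above, any yaw); 150 to 310 g. Origin: centre of its underside; z up along the stem. At the start it stands in a coloured stand that is not its own.
- stamp_green: hand patty stamp with a green knob, standing upright: white round disc 66 mm across and 22 mm thick at the bottom, steel stem 22 mm across, cylindrical green knob 36 mm across from 58 to 92 mm above the underside (grip it there, from above, any yaw); 150 to 310 g. Origin: centre of its underside; z up along the stem. At the start it stands in a coloured stand that is not its own.
- stand_red: home of the red stamp: low square red stand, 102 x 102 mm, fixed to the table, with an 82 x 82 mm square recess, floor 4 mm and rim top 12 mm above the table. Origin: centre of its underside, on the table; z up, x and y along its sides. A stamp in it stands with its underside 4 mm above the origin.
- stand_blue: home of the blue stamp: low square blue stand, 102 x 102 mm, fixed to the table, with an 82 x 82 mm square recess, floor 4 mm and rim top 12 mm above the table. Origin: centre of its underside, on the table; z up, x and y along its sides. A stamp in it stands with its underside 4 mm above the origin.
- stand_yellow: home of the yellow stamp: low square yellow stand, 102 x 102 mm, fixed to the table, with an 82 x 82 mm square recess, floor 4 mm and rim top 12 mm above the table. Origin: centre of its underside, on the table; z up, x and y along its sides. A stamp in it stands with its underside 4 mm above the origin.
- stand_green: home of the green stamp: low square green stand, 102 x 102 mm, fixed to the table, with an 82 x 82 mm square recess, floor 4 mm and rim top 12 mm above the table. Origin: centre of its underside, on the table; z up, x and y along its sides. A stamp in it stands with its underside 4 mm above the origin.
- spare_stand: white stand of the same shape, size and origin as the coloured ones, fixed to the table, empty at the start: free for setting a stamp aside.
- shaker: bystander: steel seasoning shaker, 60 mm across and 90 mm high, loose, standing at the left or right edge of the work. Origin: centre of its underside; z up.
Not all that is in view belongs to the job. Leave any orange or pink look-alike of the stamp_green alone. What is shaped like the stamp_blue but pink is not meant.

How it is judged (in metres and radians):
At the end, for the whole second after the job is handed in: Each stamp stands in the stand of its own colour: centre within 14 mm of the stand's centre, underside 1 to 7 mm above the stand's underside (down on the recess floor, not on the rim), within 0.1 rad of upright, released and at rest; so the white stand is empty (horizontal distance between stamp_red and stand_red below 0.014 m and z of stamp_red in the frame of stand_red between 0.001 and 0.007 m and angle between each of stamp_red, stamp_blue, stamp_yellow, stamp_green's own z axis and vertical below 0.1 rad and linear speed of each of stamp_red, stamp_blue, stamp_yellow, stamp_green below 0.02 m/s and angular speed of each of stamp_red, stamp_blue, stamp_yellow, stamp_green below 0.2 rad/s and horizontal distance between stamp_blue and stand_blue below 0.014 m and z of stamp_blue in the frame of stand_blue between 0.001 and 0.007 m and horizontal distance between stamp_yellow and stand_yellow below 0.014 m and z of stamp_yellow in the frame of stand_yellow between 0.001 and 0.007 m and horizontal distance between stamp_green and stand_green below 0.014 m and z of stamp_green in the frame of stand_green between 0.001 and 0.007 m); the robot touches nothing.
It fails at once if a stamp is tipped over (more than 0.8 rad) (angle between any of stamp_red, stamp_blue, stamp_yellow, stamp_green's own z axis and vertical above 0.8 rad).
It fails at once if the shaker is shifted by more than 30 mm or tipped by more than 0.3 rad (distance of shaker from where it was at the start of the episode above 0.03 m or angle between shaker's own z axis and vertical above 0.3 rad).
It also fails if it takes over 120 s, if anything falls off the work surface, if the arm or the gripper's body presses on something with over 40 N, if the wrist force passes 120 N, or if a joint passes its speed limit or range.

## Working session

There is one attempt and no reset: what is moved stays moved. The work goes in short steps, each a Python script; the robot and the scene stay as the last script left them, time stands still between calls to the robot, and variables do not carry over. Pictures are saved under pics/ and viewed, at most 14 in all, crops included, and the job is handed in when it is done.

```bash
mkdir -p pics; ls; python3 - <<'E'
from cell import robot, grip, kin, viewer
import cv2, numpy as np
np.set_printoptions(precision=1,suppress=True)
for c in ("top","scene"):
    im=viewer.read_camera(c); cv2.imwrite(f"pics/{c}0.png",im[:,:,::-1])
    i=viewer.camera_info(c);R=np.array(i["R"]);t=np.array(i["t"])
    print(c,np.array(i["camera_matrix"]).tolist(),"pos",-R.T@t)
    for n in ["stamp_red","stamp_blue","stamp_yellow","stamp_green","stand_red","stand_blue","stand_yellow","stand_green","spare_stand","shaker"]:
        for d in viewer.pinpoint(n,c)[:4]:
            p=np.array(d["at"]);q=np.array(i["camera_matrix"])@p
            print(n,round(d["confidence"],2),R.T@(p-t),"px",(q/q[2])[:2])
s=robot.observe();print(s["t"],s["tcp_pos"],s["tcp_rot"],s["contact_force"])
E
```

```text
pics
top [[385.43727353290825, 0.0, 317.23255769800625], [0.0, 385.43727353290825, 196.75444048958124], [0.0, 0.0, 1.0]] pos [476.   17.  892.9]
stamp_red 0.87 [ 450.8 -244.9    0.8] px [420.6 235.2]
stamp_red 0.36 [660.6 110.4   4.9] px [266.5 146.8]
stamp_blue 0.89 [561.   -0.4  -2. ] px [314.6 189.2]
stamp_blue 0.76 [433.4 -13.3   0.5] px [321.  244.2]
stamp_yellow 0.65 [ 631.5 -126.7    1.8] px [368.1 158.5]
stamp_green 0.96 [412.5 138.4  -1.5] px [254.9 254.4]
stamp_green 0.75 [433.6 254.1   1. ] px [203.9 245.9]
stamp_green 0.75 [553.5 240.6   2.3] px [210.1 193.5]
stand_red 0.71 [436.3 254.1  -2.6] px [204.3 244.7]
stand_red 0.41 [431.9  -7.1   1.6] px [318.3 245. ]
stand_blue 0.96 [ 628.3 -136.7    0. ] px [372.3 160. ]
stand_yellow 0.67 [432.5  -5.8   0.9] px [317.7 244.7]
stand_yellow 0.61 [434.7 255.8   1.4] px [203.1 245.4]
stand_green 0.83 [ 450.1 -249.2    2.3] px [422.7 235.5]
spare_stand 0.96 [656.6 113.    1.8] px [265.5 148.8]
spare_stand 0.66 [432.3 252.2   4. ] px [204.4 246.6]
shaker 0.9 [661.4 321.7   2.3] px [175.2 147.5]
shaker 0.41 [658.2 114.3   3.1] px [264
[... 214 characters left out ...]
e 0.84 [439.3 -14.3   2.1] px [285.1 183.3]
stamp_blue 0.74 [559.7   2.4  -4.9] px [324.8 208.6]
stamp_yellow 0.79 [ 623.5 -132.5    2.1] px [303.2 257.6]
stamp_green 0.96 [548.8 239.8   1.7] px [385.4 152.7]
stamp_green 0.89 [410.2 134.2   1.5] px [318.8 146.5]
stamp_green 0.68 [ 620.5 -132.9   -0.7] px [302.1 257.6]
stand_red 0.78 [436.1 255.6  -3.1] px [357.  129.6]
stand_blue 0.72 [ 632.2 -131.5    1. ] px [306.3 259.9]
stand_yellow 0.83 [432.4  -5.5   0.6] px [285.8 180.3]
stand_green 0.61 [657.3 110.8  -2.3] px [385.5 205.1]
spare_stand 0.78 [654.2 112.3   1.1] px [385.1 203.1]
shaker 0.64 [661.2 317.7  -2.4] px [438.3 160.6]
1.1 [ 186.3 -622.7  179.5] [ 3.1  0.5 -0. ] [ 0.   0.2 -0. ]
```

```bash
python3 -c "
import cv2
a=cv2.imread('pics/top0.png')[90:310,130:480];cv2.imwrite('pics/topc.png',cv2.resize(a,None,fx=2.2,fy=2.2,interpolation=cv2.INTER_CUBIC))"
```

```text
(no output)
```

View pics/topc.png

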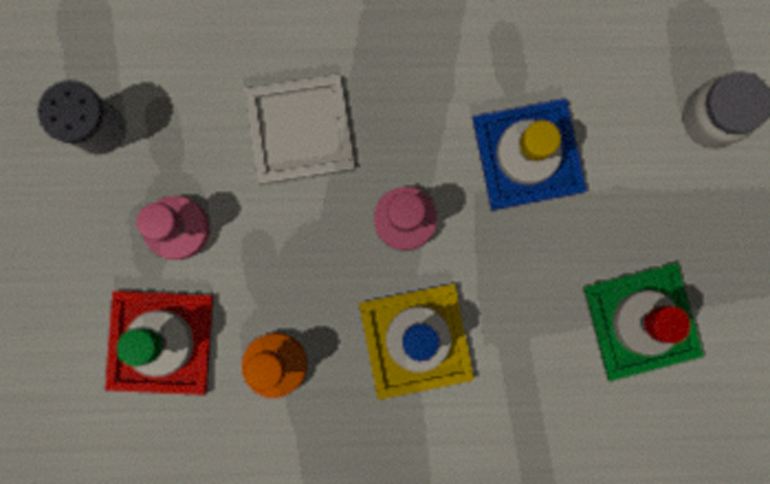

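View pics/scene0.png

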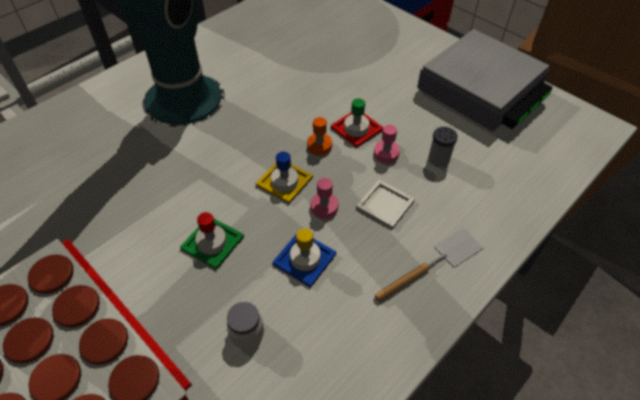

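The stamps form two swap pairs:
- Red stands in the green stand (crop px 665,323), and green stands in the red stand (139,347).
- Blue stands in the yellow stand (420,341), and yellow stands in the blue stand (540,139).

The white stand at (300,128) is empty. The look-alikes to avoid are pink at (157,222) and (405,208) and orange at (268,368). The shaker is at (70,110), and a second grey can is at (740,100). All four wanted knobs sit on white discs, while the look-alikes have coloured discs. Next I'll refine the positions by fitting models to the colour blobs in both cameras.

```bash
cat > h.py <<'E'
from cell import robot, grip, kin, viewer
import cv2, numpy as np
from scipy.optimize import least_squares
np.set_printoptions(precision=1,suppress=True)
HUE={"red":0,"yellow":27,"green":68,"blue":112}
def proj(i,X):
    q=(np.array(i["R"])@X.T).T+np.array(i["t"]); q=q@np.array(i["camera_matrix"]).T
    return q[:,:2]/q[:,2:]
def colmask(im,c):
    h=cv2.cvtColor(im,cv2.COLOR_RGB2HSV).astype(int)
    d=np.abs((h[...,0]-HUE[c]+90)%180-90)
    return ((d<(7 if c in("red","yellow") else 14))&(h[...,1]>(185 if c=="red" else 150))&(h[...,2]>35)).astype(np.uint8)
A=np.linspace(0,2*np.pi,40)[:-1]
def knob(p):return np.vstack([np.c_[p[0]+18*np.cos(A),p[1]+18*np.sin(A),0*A+z] for z in(62,96)])
def stand(p,yaw=0):
    a=yaw+np.pi/4+np.arange(4)*np.pi/2;r=51*2**.5
    return np.vstack([np.c_[p[0]+r*np.cos(a),p[1]+r*np.sin(a),0*a+z] for z in(0,12)])
def cen(h):
    m=cv2.moments(cv2.convexHull(np.float32(h)));return np.array([m["m10"],m["m01"]])/m["m00"],m["m00"]
def fit(im,i,c,guess,model):
    u=proj(i,model(guess)); lo=u.min(0)-14;hi=u.max(0)+14
    m=colmask(im,c);w=np.zeros_like(m);w[int(lo[1]):int(hi[1]),int(lo[0]):int(hi[0])]=1
    n,l,st,_=cv2.connectedComponentsWithStats(m*w)
    k=1+np.argmax(st[1:,4]); ys,xs=np.where(l==k)
    m0,a0=cen(np.c_[xs,ys])
    r=least_squares(lambda p:cen(proj(i,model(p)))[0]-m0,guess)
    return r.x,a0/cen(proj(i,model(r.x)))[1]
ST={"red":(436,255),"yellow":(432,-6),"green":(450,-248),"blue":(630,-134)}
IN={"red":"green","green":"red","yellow":"blue","blue":"yellow"}
E
cat > m.py <<'E'
from h import *
import sys
for cam in("top","scene"):
    im=viewer.read_camera(cam);i=viewer.camera_info(cam)
    for c in ST:
        print(cam,c,"stand",*fit(im,i,c,ST[c],lambda p:stand(p,{"red":0}.get(c,.2))),"knob",*fit(im,i,c,ST[IN[c]],knob))
E
python3 m.py
python3 - <<'E'
import cv2
a=cv2.imread('pics/scene0.png')[85:290,170:420];cv2.imwrite('pics/scc.png',cv2.resize(a,None,fx=2.9,fy=2.9,interpolation=cv2.INTER_CUBIC))
E
```

```text
top red stand [436. 257.] 0.940391619274246 knob [ 449.  -247.6] 0.7702619303611615
top yellow stand [432.  -6.] 0.9782235470803283 knob [ 628.2 -129.1] 0.8337932406376677
top green stand [ 450.5 -248. ] 0.9419360818231317 knob [434.4 256.8] 0.656006493289337
top blue stand [ 626.2 -133. ] 0.9420830326808167 knob [435.8  -6. ] 0.7430516875068514
scene red stand [438.1 251.1] 0.7612591625217484 knob [ 447.4 -249.5] 0.6457164094133194
scene yellow stand [432.  -6.] 0.8830784162992238 knob [ 626.8 -130.2] 0.7251012811374149
scene green stand [ 476.4 -241.2] 0.4699877006036667 knob [427.2 261.4] 0.32621204621830446
scene blue stand [ 627.5 -134. ] 0.8576471351880278 knob [432.  -6.] 0.5792689624187649
```

View pics/scc.png

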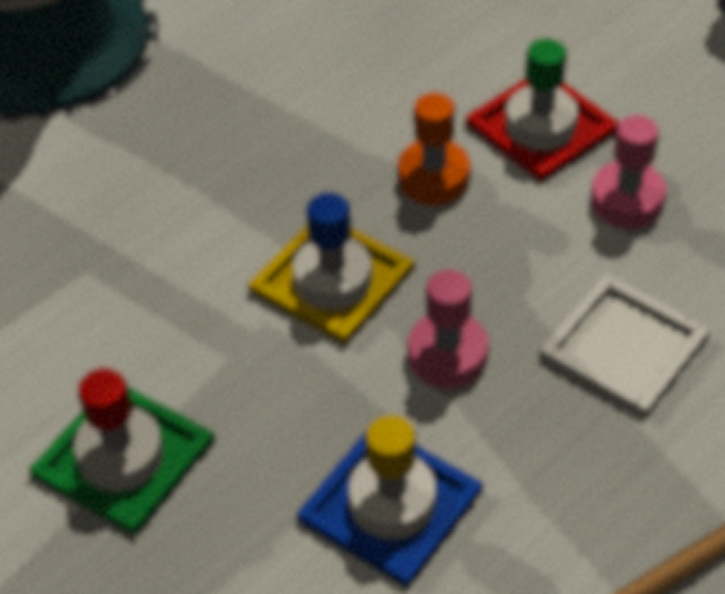

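The crop confirms the choice: red knob (103,398), blue (328,222), yellow (390,447) and green (545,65) all sit on white discs, and the pink and orange ones stand on the bare table. Some of the fits didn't move off their starting guess because the solver step was too small, so I'll fix that and fit the spare stand too.

```bash
sed -i 's/-m0,guess)/-m0,np.array(guess,float),diff_step=1e-2)/' h.py
sed -i 's/("top","scene")/("top",)/' m.py
cat >> m.py <<'E'
    viewer.read_camera("top")
    d=viewer.silhouettes("spare_stand","top")[0];ys,xs=np.where(d["mask"]);m0,a0=cen(np.c_[xs,ys])
    r=least_squares(lambda p:cen(proj(i,stand(p,.15)))[0]-m0,[656.,112.],diff_step=1e-2)
    print("spare",d["confidence"],r.x,a0/cen(proj(i,stand(r.x,.15)))[1])
from scipy.spatial.transform import Rotation
for p in list(ST.values())+[(656,112)]:
    a=(np.arctan2(p[1],p[0])+np.pi/2)/2
    for z in (60,200): print(p,z,kin.ik([*p,z],[np.pi*np.cos(a),np.pi*np.sin(a),0]))
E
python3 m.py
```

```text
top red stand [436.  256.9] 0.9444202731551292 knob [ 449.2 -247.3] 0.7817184266291639
top yellow stand [432.8  -8.1] 0.9800882494355738 knob [ 628.1 -129. ] 0.8216255502326075
top green stand [ 450.2 -246.4] 0.9407085439396367 knob [434.6 257.6] 0.636951450340466
top blue stand [ 627.9 -130.7] 0.9422669058762531 knob [435.6 -10.1] 0.7490445746069776
spare 0.9 [656.4 111.6] 0.995432491786604
(436, 255) 60 [ 0.1  0.6 -0.8  2.   0.6  0.8 -0.6]
(436, 255) 200 [ 0.2  0.4 -0.9  1.9  0.3  1.1 -0.4]
(432, -6) 60 [ 0.6  0.4 -0.7  2.2  0.4  0.7 -0.5]
(432, -6) 200 [ 0.7  0.1 -0.8  2.   0.1  1.  -0.2]
(450, -248) 60 [ 0.7  0.4 -0.4  2.   0.2  0.7 -0.3]
(450, -248) 200 [ 0.8  0.2 -0.4  1.9  0.1  1.  -0.2]
(630, -134) 60 [ 0.5  0.7 -0.5  1.7  0.4  0.9 -0.4]
(630, -134) 200 [ 0.6  0.5 -0.6  1.6  0.3  1.1 -0.3]
(656, 112) 60 [ 0.2  0.7 -0.7  1.6  0.5  1.  -0.4]
(656, 112) 200 [ 0.3  0.6 -0.7  1.5  0.4  1.2 -0.4]
```

```bash
cat >> h.py <<'E'
SP={"red":(436,256.9),"yellow":(432.6,-7.3),"green":(450.2,-247.3),"blue":(628,-132),"spare":(656.2,111.8)}
ZH,ZG=200,60
def rot(p):
    a=(np.arctan2(p[1],p[0])+np.pi/2)/2;return [np.pi*np.cos(a),np.pi*np.sin(a),0]
def transfer(src,dst):
    grip(0.8)
    robot.movep([*src,ZH],rot(src)); robot.servo_line([*src,ZG+0.5],feed=120)
    grip(0,25); s=robot.observe(); print("grip",s["grip_width"]*92,s["grip_force"],"F",s["contact_force"])
    robot.servo_line([*src,ZH],feed=120); s=robot.observe(); print("lift",s["grip_width"]*92,s["contact_force"])
    if s["grip_width"]*92<28: raise SystemExit("lost")
    robot.movep([*dst,ZH],rot(dst)); robot.servo_line([*dst,ZG+20],feed=120)
    print("over",robot.observe()["contact_force"])
    robot.servo_line([*dst,ZG+1],feed=40); s=robot.observe(); print("down",s["tcp_pos"],s["contact_force"])
    grip(0.8); robot.servo_line([*dst,ZH],feed=150); print("t",robot.observe()["t"])
E
python3 - <<'E'
from h import *
p=(449.2,-247.3)
grip(0.8); s=robot.observe()
robot.servo_line([*s["tcp_pos"][:2],230]); transfer(p,SP["spare"])
im=viewer.read_camera("wrist");cv2.imwrite("pics/w1.png",im[:,:,::-1])
E
```

```text
grip 0.1417223400339478 23.170438303495757 F [-16.2   8.2  47.4]
lift 0.7317130671906111 [0.1 0.2 0.9]lost
```

The grip missed and something pushed up with 47 N. I'll look before moving again.

```bash
python3 - <<'E'
from h import *
s=robot.observe();print(s["t"],s["tcp_pos"],s["tcp_rot"],s["grip_width"],s["contact_force"])
w=viewer.read_camera("wrist");sc=viewer.read_camera("scene")
sc=cv2.resize(sc[120:330,120:440],(610,400))
cv2.imwrite("pics/a1.png",cv2.resize(np.vstack([sc,w[:,15:625]])[:,:,::-1],(450,590)))
E
```

```text
7.9583 [ 448.7 -247.1  199.2] [-2.7 -1.6  0. ] 0.007953402904245774 [0.1 0.2 0.9]
```

View pics/a1.png

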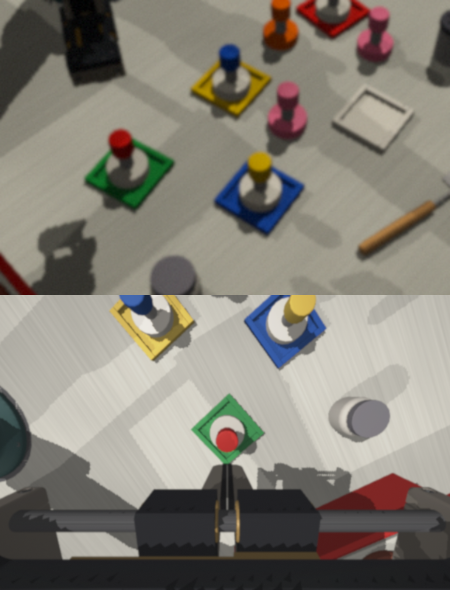

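```bash
python3 - <<'E'
from h import *
s=robot.observe();T=np.array(s["tcp_pos"])
print(T, s["joints"])
for c in("scene","wrist","top"):
    i=viewer.camera_info(c);R=np.array(i["R"]);print(c,"cam pos",-R.T@np.array(i["t"]),"axis",R[2])
    print(proj(i,np.array([T,[0,0,0],[0,0,300],[449,-247,96],[435,-10,96],[628,-129,96]])))
im=viewer.read_camera("scene");cv2.imwrite("pics/s2.png",im[:,:,::-1])
E
```

```text
[ 448.8 -247.1  199.2] [ 0.8  0.2 -0.4  1.9  0.1  1.  -0.2]
scene cam pos [1062.6 -537.6  972.5] axis [-0.4  0.4 -0.8]
[[196.9 186.2]
 [183.5  98. ]
 [158.4   1.7]
 [205.8 217.4]
 [283.3 155.5]
 [305.1 233.8]]
wrist cam pos [ 483.4 -186.3  403.7] axis [-0.1 -0.2 -1. ]
[[ 321.7  226.7]
 [ -24.1  182.5]
 [-874.2  301.5]
 [ 322.3  197.1]
 [ 190.6   -7. ]
 [ 425.4    6.3]]
top cam pos [476.   17.  892.9] axis [ 0.1 -0.  -1. ]
[[454.  239. ]
 [317.8 441. ]
 [323.3 556.8]
 [435.1 237.2]
 [321.  245.7]
 [376.3 152.4]]
```

View pics/s2.png

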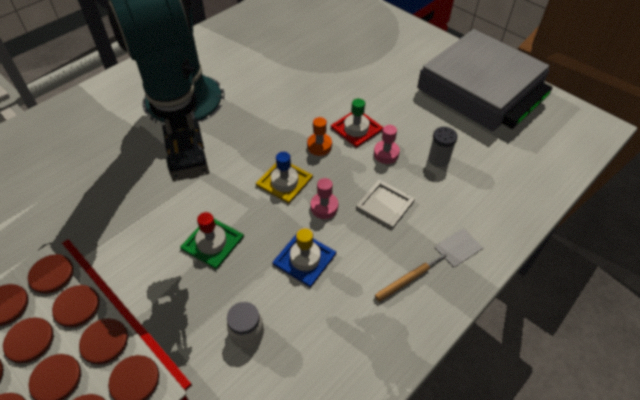

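The geometry agrees: the TCP projects above the red knob in every view, and the stamp is still standing. I'll test the gripper itself next.

```bash
python3 - <<'E'
from h import *
for o in (0.8,1.0):
    r=grip(o);s=robot.observe();print(o,r,s["grip_width"],s["grip_force"],s["t"])
i=viewer.camera_info("top");im=viewer.read_camera("top")
g=ST["green"];print(fit(im,i,"red",(449.2,-247.3),knob))
w=viewer.read_camera("wrist");iw=viewer.camera_info("wrist")
print(fit(w,iw,"red",(449.2,-247.3),knob))
robot.servo_line([449.2,-247.3,115],feed=120); s=robot.observe();print(s["tcp_pos"],s["contact_force"],s["grip_width"])
w=viewer.read_camera("wrist");cv2.imwrite("pics/w3.png",w[:,:,::-1])
E
```

```text
0.8 False 0.7990104487339913 0.0 9.25
1.0 False 1.002047182518334 0.0 9.7083
(array([ 448.5, -247. ]), 0.7515243502469768)h.py:19: RuntimeWarning: invalid value encountered in divide
  m=cv2.moments(cv2.convexHull(np.float32(h)));return np.array([m["m10"],m["m01"]])/m["m00"],m["m00"]
Traceback (most recent call last):
  File "h.py", line 26, in fit
    r=least_squares(lambda p:cen(proj(i,model(p)))[0]-m0,np.array(guess,float),diff_step=1e-2)
ValueError: Residuals are not finite in the initial point.
```

```bash
python3 - <<'E'
from h import *
for z in (115,100,90):
    robot.servo_line([448.8,-247.1,z],feed=120); s=robot.observe();print(s["tcp_pos"],s["contact_force"],s["grip_width"],s["t"])
w=viewer.read_camera("wrist");cv2.imwrite("pics/w3.png",w[:,:,::-1])
E
```

```text
[ 449.3 -247.3  115.5] [-0.1 -0.5 -0.4] 1.0007191559604054 10.6667
[ 448.7 -247.   100.2] [0.6 1.  0. ] 1.000221759078828 10.9417
[ 448.6 -247.    90. ] [0.3 0.3 0.2] 1.0017083864248628 11.1917
```

View pics/w3.png

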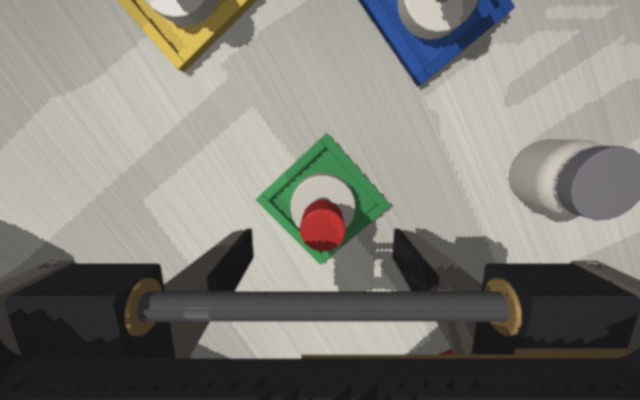

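The red knob, at (322,230), is centred between the fingertips, at (245,240) and (398,240), with no contact. I'll go down and grip in steps.

```bash
python3 - <<'E'
from h import *
for z in (75,61):
    robot.servo_line([449,-247.2,z],feed=80); s=robot.observe();print(s["tcp_pos"],s["contact_force"],s["t"])
print(grip(0,20))
for k in range(3):
    s=robot.observe();print(s["tcp_pos"],s["grip_width"]*92,s["grip_force"],s["contact_force"],s["t"]);robot.hold(.2)
w=viewer.read_camera("wrist");cv2.imwrite("pics/w4.png",w[:,:,::-1])
E
```

```text
[ 448.6 -246.9   74.4] [0.8 0.2 0.2] 11.5833
[ 448.6 -246.9   60.5] [ 0.4 -0.1 -0.1] 11.9083
False
[ 449.4 -247.4   61.3] 0.15966073004969086 2.7061761170625687 [-0.1 -0.1  5.6] 13.2583
[ 449.4 -247.4   61.3] 0.9095935416926361 2.708476111292839 [-0.4  0.8  5.7] 13.4583
[ 449.4 -247.4   61.3] 0.3095643158104065 2.7083078026771545 [-0.3  0.5  5.1] 13.6583
```

View pics/w4.png

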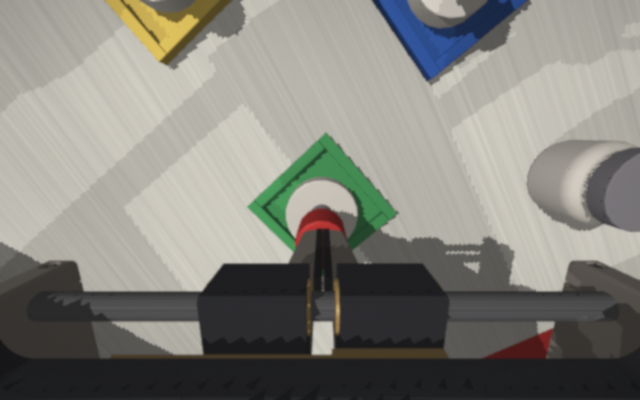

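The fingers closed fully without holding the knob. They look as if they are in front of it or above it, at (322,235). I'll compare the real tip with the reported TCP in the two fixed cameras.

```bash
python3 - <<'E'
from h import *
s=robot.observe();T=np.array(s["tcp_pos"])
out=[]
for c in("scene","top"):
    i=viewer.camera_info(c);u=proj(i,np.array([T,T+[0,0,100]]));im=viewer.read_camera(c)[:,:,::-1]
    x,y=u[0].astype(int);k=cv2.resize(im[y-60:y+60,x-50:x+50].copy(),None,fx=4,fy=4,interpolation=cv2.INTER_CUBIC)
    for v,col in zip(u,((255,0,255),(255,255,0))):
        q=((v-[x-50,y-60]+.5)*4).astype(int);cv2.drawMarker(k,tuple(map(int,q)),col,cv2.MARKER_CROSS,14,2)
    out.append(k)
cv2.imwrite("pics/t5.png",np.hstack(out))
E
```

```text
(no output)
```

View pics/t5.png

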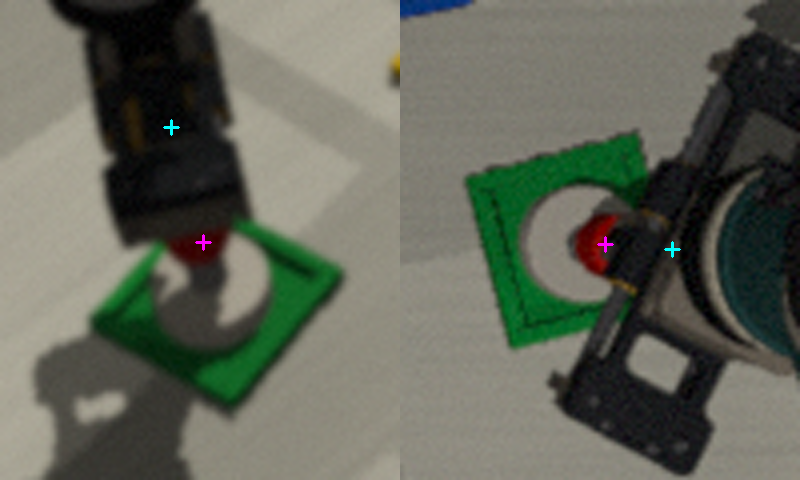

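```bash
python3 - <<'E'
from h import *
from scipy.spatial.transform import Rotation as Ro
s=robot.observe();T=np.array(s["tcp_pos"]);Rt=Ro.from_rotvec(s["tcp_rot"]).as_matrix();i=viewer.camera_info("wrist")
f=lambda L:proj(i,np.array([T+Rt@np.array(l,float) for l in L]))
print("axes",Rt)
print("tips open y+-46,x+-10",f([(10,46,0),(-10,46,0),(10,-46,0),(-10,-46,0)]))
print("tips closed",f([(10,10,0),(-10,10,0),(0,0,0),(0,0,-19),(0,0,-80)]))
k=knob((448.5,-247));
for kk in(k[:39],k[39:]): u=proj(i,kk);print("knob",u.min(0),u.max(0))
R=np.array(i["R"]);print("cam in tool",Rt.T@(-R.T@np.array(i["t"])-T), "cam axes in tool",R@Rt)
grip(1.0);robot.hold(.3)
s=robot.observe();print(s["tcp_pos"],s["contact_force"],s["t"])
w=viewer.read_camera("wrist");cv2.imwrite("pics/w6.png",w[120:380,120:520,::-1].repeat(2,0).repeat(2,1))
E
```

```text
axes [[ 0.5  0.9  0. ]
 [ 0.9 -0.5 -0. ]
 [ 0.   0.  -1. ]]
tips open y+-46,x+-10 [[381.4 214.4]
 [380.1 238.8]
 [261.9 214.3]
 [263.2 238.7]]
tips closed [[334.6 214.4]
 [334.3 238.8]
 [321.6 226.7]
 [321.5 235.4]
 [321.  278.8]]
knob [297.2 204.7] [343.6 248.7]
knob [292.7 217.8] [347.4 269. ]
cam in tool [  70.     0.8 -204.5] cam axes in tool [[ 0.   1.   0. ]
 [-1.   0.  -0.2]
 [-0.2 -0.   1. ]]
[ 448.2 -246.7   61.1] [-0.7  0.7  7.8] 15.6833
```

View pics/w6.png

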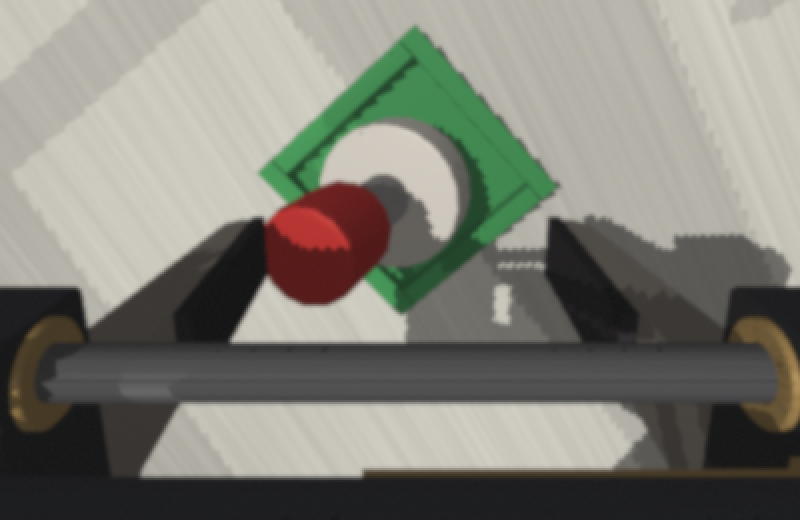

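Two findings:
- The finger inner faces show 142 px apart for 92 mm, where I predicted 120. So the tips are about 35 mm nearer the camera than the reported TCP, and the fingers closed on top of the knob.
- Opening the fingers then dragged the stamp to a lean of about 0.37 rad against the left finger, with the knob at crop px (325,245).

I'll ease it back upright with that finger, taking small steps toward tool +y, before anything else.

```bash
python3 - <<'E'
from h import *
from scipy.spatial.transform import Rotation as Ro
s=robot.observe();T=np.array(s["tcp_pos"]);y=Ro.from_rotvec(s["tcp_rot"]).as_matrix()[:,1]
for d in (6,12,18,22):
    robot.servo_line(T+y*d,feed=30);s=robot.observe();print(d,s["contact_force"],s["t"])
w=viewer.read_camera("wrist");cv2.imwrite("pics/w7.png",w[120:380,120:520,::-1].repeat(2,0).repeat(2,1))
E
```

```text
6 [ 0.1  0.8 11.7] 16.05
12 [ 0.1  0.7 12.7] 16.4
18 [ 1.1 -0.9 13. ] 16.75
22 [ 1.7 -0.7 10.6] 17.0333
```

View pics/w7.png

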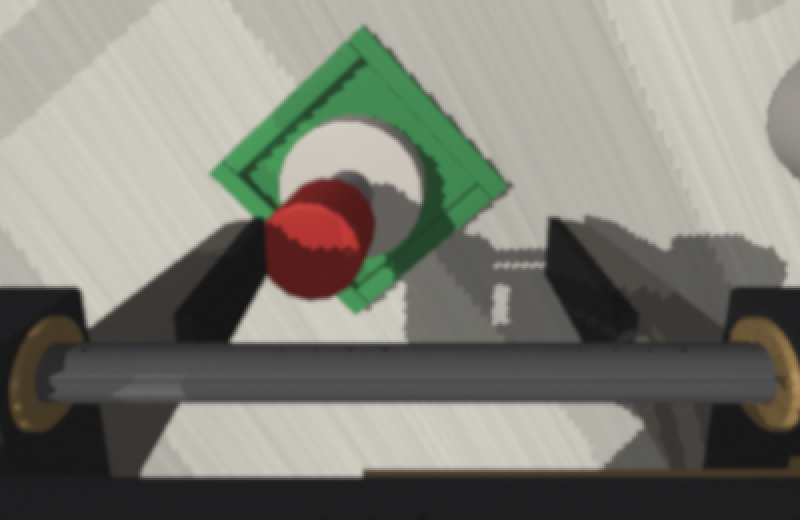

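The stamp is coming upright: the knob at (318,240) is nearing the stand's centre column at 360. I'll push about 14 mm more and then lift clear.

```bash
python3 - <<'E'
from h import *
from scipy.spatial.transform import Rotation as Ro
s=robot.observe();T=np.array(s["tcp_pos"]);y=Ro.from_rotvec(s["tcp_rot"]).as_matrix()[:,1]
for d in (5,10,14):
    robot.servo_line(T+y*d,feed=30);s=robot.observe();print(d,s["contact_force"],s["t"])
robot.servo_line(T+y*14+[0,0,12],feed=20);print(robot.observe()["contact_force"])
robot.servo_line([449,-247.2,150],feed=100);robot.hold(.3)
w=viewer.read_camera("wrist");cv2.imwrite("pics/w8.png",w[120:380,120:520,::-1].repeat(2,0).repeat(2,1))
print(fit(viewer.read_camera("top"),viewer.camera_info("top"),"red",(449,-247),knob),fit(viewer.read_camera("scene"),viewer.camera_info("scene"),"red",(449,-247),knob),robot.observe()["t"])
E
```

```text
5 [ 1.2 -0.4  0.1] 17.45
10 [-0.1 -0.   0. ] 17.7667
14 [-0.5  0.2  0.6] 18.05
[-0.3 -0.  -0.3]
(array([ 449. , -247.3]), 0.7720816199307335) (array([ 446.7, -249.2]), 0.6706790139940483) 20.2417
```

View pics/w8.png

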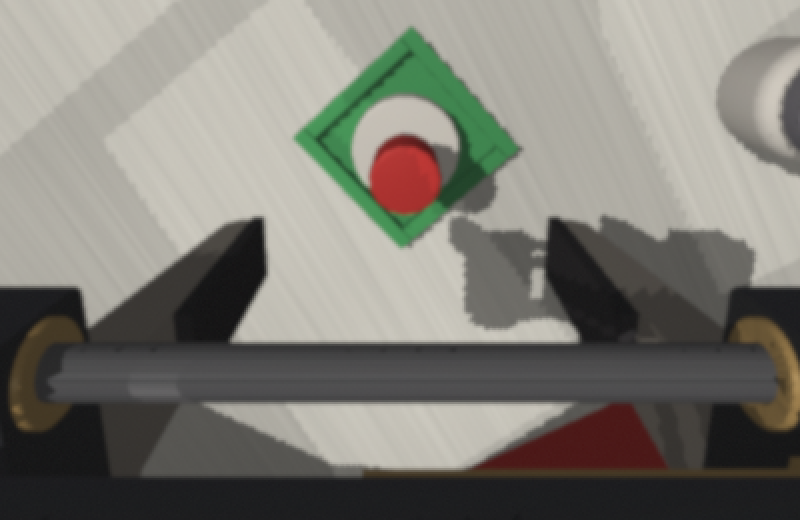

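The stamp is upright again, with the knob at crop (406,175) and the centre fit unchanged at (449,-247). The tip corners, at (265,217) and (265,275), match a tip exactly 34 mm behind the reported TCP with no sideways error. So I'll grip at a reported z of 26, and the script will stop if the grip width isn't about 36 mm.

```bash
sed -i 's/^ZH,ZG=.*/ZH,ZG=150,26/; s/    robot.servo_line(\[\*src,ZH\],feed=120); s=/    if not 30<s["grip_width"]*92<42: raise SystemExit("bad grip, not lifted")\n&/' h.py
python3 - <<'E'
from h import *
transfer((449,-247.3),SP["spare"])
w=viewer.read_camera("wrist");cv2.imwrite("pics/w9.png",w[120:380,120:520,::-1].repeat(2,0).repeat(2,1))
print(fit(viewer.read_camera("top"),viewer.camera_info("top"),"red",SP["spare"],knob))
E
```

```text
grip 35.441389735474395 25.000100433826447 F [-1.3  0.6 -0. ]
lift 35.633607160923724 [-0.1  0.2 -2.8]
over [ 0.2  0.7 -2.9]
down [656.1 111.8  26.6] [ 0.   0.5 -2.8]
t 28.8167Traceback (most recent call last):
  File "<stdin>", line 4, in <module>
  File "h.py", line 24, in fit
    k=1+np.argmax(st[1:,4]); ys,xs=np.where(l==k)
        ~~~~~~~~~^^^^^^^^^^
    return _wrapfunc(a, 'argmax', axis=axis, out=out, **kwds)
    return bound(*args, **kwds)
ValueError: attempt to get argmax of an empty sequence
```

```bash
ls pics
```

```text
a1.png
s2.png
scc.png
scene0.png
t5.png
top0.png
topc.png
w3.png
w4.png
w6.png
w7.png
w8.png
w9.png
```

The grip works: 35.5 mm wide and 2.8 N carried. Next is green to its home, then red to its home.

```bash
sed -i 's/ZG+1\],feed=40/ZG],feed=40/' h.py; python3 - <<'E'
from h import *
transfer((434.6,257.6),SP["green"])
i=viewer.camera_info("top");im=viewer.read_camera("top")
print("red",fit(im,i,"red",SP["spare"],knob))
transfer(SP["spare"],SP["red"])
im=viewer.read_camera("top")
print("green",fit(im,i,"green",SP["green"],knob))
E
```

```text
grip 35.62429608060063 25.000254213809967 F [-0.5 -1.4  2.5]
lift 35.63726898826327 [-0.3 -0.2 -3.2]
over [ 0.5 -0.3 -3.5]
down [ 449.7 -247.3   26.2] [-2.9  0.8  5.9]
t 38.3667
red (array([657.9, 111.3]), 0.7421734652194747)
grip 35.523234362861864 25.000150501728058 F [-0.2 -0.4  1.4]
lift 35.55066950461172 [ 0.1  0.4 -2.1]
over [ 0.4  0.9 -2.9]
down [435.8 256.4  26.3] [-1.4 -2.8  5.7]
t 47.5667
green (array([ 451.1, -231. ]), 5.016703537332208)
```

```bash
python3 - <<'E'
from h import *
transfer((435.2,-8.5),SP["spare"])
transfer((628.1,-130),SP["yellow"])
i=viewer.camera_info("top");b=fit(viewer.read_camera("top"),i,"blue",SP["spare"],knob);print("blue",b)
transfer(SP["spare"],SP["blue"])
s=robot.observe();robot.movep([300,-520,230],rot((300,-520)));robot.hold(.3)
im=viewer.read_camera("top");cv2.imwrite("pics/end.png",cv2.resize(im[90:310,130:480,::-1],None,fx=2.2,fy=2.2,interpolation=cv2.INTER_CUBIC))
w=viewer.read_camera("scene")
for c in("red","blue","yellow","green"):
  print(c,"stand",SP[c],[ (round(d["confidence"],2),np.array(viewer.camera_info("top")["R"]).T@(np.array(d["at"])-np.array(i["t"]))) for d in viewer.pinpoint("stamp_"+c,"top")])
print(robot.observe()["t"])
E
```

```text
grip 35.524993925924036 25.00007450580597 F [-1.1 -0.4  1.7]
lift 35.38212217578298 [ 0.3  0.4 -3.5]
over [ 0.4  0.8 -3.1]
down [655.7 111.5  26.4] [-3.6 -2.3  5.1]
t 56.2167
grip 35.53869980901548 25.000034272670746 F [-1.3 -0.2  1. ]
lift 35.45335475265334 [-0.1  0.2 -1.6]
over [-0.4 -0.2 -1.1]
down [432.1  -7.6  26.1] [-3.4 -1.3  8. ]
t 64.675
blue (array([657.6, 110.2]), 0.7411046968253849)
grip 35.734741163915544 25.000061094760895 F [-1.  -0.5  1.2]
lift 35.79931040929295 [-0.4 -0.7 -3.3]
over [-0.2  0.4 -2.5]
down [ 627.3 -132.1   26.3] [-4.  -0.5  4.6]
t 73.2667
red stand (436, 256.9) [(0.92, array([440.2, 257.6,   2.4])), (0.67, array([437. , 256.5,  -1.6]))]
blue stand (628, -132) [(0.96, array([ 628.5, -136.9,    4.4])), (0.89, array([563.8,   3.5,  -2.2]))]
yellow stand (432.6, -7.3) [(0.63, array([438.2,  -4.9,   0.2]))]
green stand (450.2, -247.3) [(0.88, array([409.6, 136.4,   0.7])), (0.66, array([ 447.3, -246. ,    0.2])), (0.63, array([554.4, 241.5,  -1.6]))]
75.7333
```

View pics/end.png

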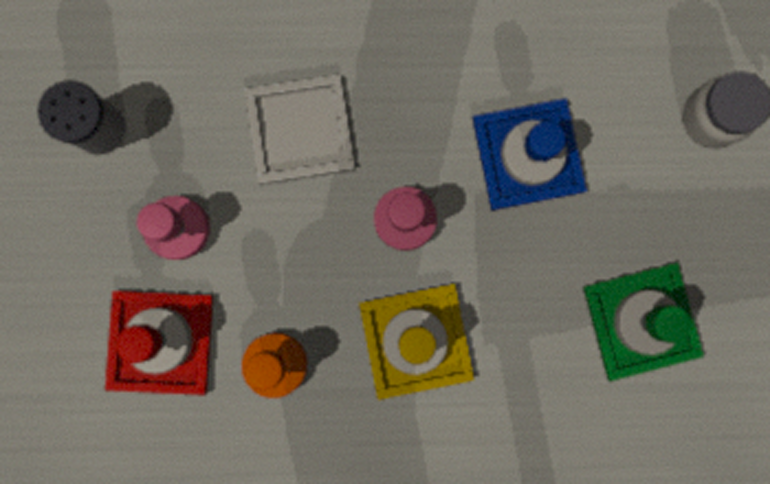

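The final picture shows each stamp upright in the recess of its own stand: red at (157,341), yellow (416,341), green (652,321) and blue (533,152). The white stand at (300,128) is empty, the shaker at (70,110) hasn't moved, and the arm is clear.

```bash
python3 -c "
from cell import robot
print(robot.job_done())"
```

```text
the job is handed in; nothing more can be done
None
```

I handed the job in at about 76 s with all four stamps upright in their own stands, the white stand empty and the shaker unmoved; early on, two missed grasps pressed on the red stamp (47 N at the wrist) and leaned it about 0.37 rad before I righted it, because the fingertips sit about 34 mm short of the reported TCP.

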